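Hold an assembly square in the corner of a squaring jig

TASK

Get the squaring jig ready for its clamps: swing the hinged fence out, away from the fixed rail, until it seats in its end detent. Then pick up the L-shaped assembly square by its knob, lay it flat on the jig's plate in the corner between rail and fence, and press it into that corner so that one outer face lies flush on the rail and the other flush on the fence. Finish while still gripping the knob and pushing the square against both faces; leave the tape roll, the screwdriver and the weighing dish where they are.

Things in the scene. Friction and masses are not known exactly. Their poses are not given: they have to be found in the camera images.
- jig_corner (a point): Inside corner of the fixed squaring jig, on top of its plate, 10 mm above the bench. Axes are the jig's (yaw varies by 0.3 rad; at 0, x points away from the robot). The rail's working face is the plane x = 0, facing -x, for y = -16 to 144 mm; with the fence swung out, its working face is the plane y = 0, facing +y, for x = -10 to -146 mm.
- jig: Grey-painted plate of the jig, 200 (x) x 180 x 10 mm; origin under its centre, on the bench, 72 mm in -x and 60 mm in +y from the corner; same axes. Rail and fence on it have tops 32 to 33 mm above the bench. Also on it: a stop block at the plate's -y edge and a 26 mm tall block with a spring plunger (detent), 158 mm in -x from the corner.
- fence (a joint): Angle of the fence about its vertical hinge: 0 = folded, 2 mm before the rail, pointing to the jig's +y; pi/2 = at its end stop, pointing to the jig's -x. Opens anticlockwise from above; starts at 0.12 to 0.6. Friction holds it; at about 1.45 its tip meets a spring plunger, which takes about 6 N at the knob to pass and past 1.52 draws it home and holds it there.
- fence_hinge (a point): Hinge axis of the fence, 24 mm above the plate's top, 34 mm above the bench; in the corner's frame at x = -10, y = -8 mm. Axes turn with the fence: y points along the bar. The bar is 16 mm thick, centred on the hinge axis.
- fence_knob (a point): Grip point of the fence's black upright round knob (18 mm diameter, standing on the bar near its free end), 112 mm from the hinge axis, 58 mm above the bench, 48 mm above the plate; the knob reaches 12 mm above this point, and the top of the bar is 25 mm below it.
- square_knob (a point): Grip point on the black round upright knob (22 mm) of the loose aluminium L-shaped square, 0.25 kg; its top is 14 mm above, the legs' tops 24 mm and the underside 46 mm below. Square's axes: outer faces at x = +40 and y = -40 mm, legs 20 mm thick to y = +70 and x = -70 mm. With axes parallel to the jig's, the x face meets the rail and the y face the fence.
- square_corner (a point): Outer corner of the square at its underside, where its two outer faces would meet (the real corner is clipped by 10 mm); at x = +40, y = -40, z = -46 mm from the knob's grip point; axes of the square.
- square: The same square, origin at its underside below the knob. It starts flat on the bench left or right of the jig, its yaw within 0.7 rad of the robot's axes. Sliding on the plate and along rail or fence it meets friction of up to about half the force pressing them together.
- tape: Roll of tan tape, 90 mm diameter, 48 mm tall, standing on the side of the jig where the square is not; bystander.
- screwdriver: Screwdriver with a yellow handle, 196 mm long, on the bench at the right; bystander.
- dish: Small round aluminium weighing dish, 59 mm across, 13 mm tall, at the far left of the jig; bystander.

How it is judged:
By the outcome, as a careful person would: the job done as asked, in the order asked, and still so for the second after the job is handed in, while the arm keeps its last pose, push and grip.
It also fails if it takes over 64 s, if anything falls off the work surface, if the arm or the gripper's body presses on something with over 40 N, if the wrist force passes 120 N, or if a joint passes its speed limit or range.

ROBOT

A 6-joint arm with a two-finger parallel gripper is mounted at the origin on a cart in front of the work surface, level with it; the furniture and walls round the work are solid. World frame = base frame: x ahead of the robot, y to its left, z up, the work surface at z = 0. Lengths are in mm, angles in rad, forces in N, time in s.
With the tool pointing down it reaches from about 275 to 750 mm from the base axis. Payload 10.2 kg.
Tool frame: the origin (TCP) lies midway between the tips of the shut fingers; the grasp point (between the pads) lies 19 mm behind it (ctrl.tcp_to_grasp is the z of the grasp point in the tool frame, in mm); z points along the fingers, y is the direction in which the jaws open and shut (so a half turn about z gives the same grasp; the last joint's range is limited). The gripper opens to 85 mm and grips with 20 to 120 N. Pads are 22 mm wide; open, the fingers measure 114 mm over their backs; the gripper's body (76 mm by 85 mm) begins 54 mm behind the grasp point. The pads swing forward as they close: fully open they stand 13 mm farther back than shut.
Start: joints at [-1.399, 0.313, 1.498, -0, 1.331, -0.223], TCP at [201.915, -484.625, 231.294] pointing down, gripper open.
Joint ranges: [-2.94, 2.94], [-0.97, 2.17], [0.19, 2.56], [-1.23, 4.37], [0.02, 3.11], [-2.88, 2.88]. Speed limits (rad/s): [2.39, 2.39, 3.01, 3.14, 3.14, 3.14].

INTERFACE

Orientations are given as a unit quaternion [w, x, y, z].
In Python, from rig import sensors, capture, order, ctrl gives the robot as it stands. The module is installed in compiled form; this text tells all that it offers.
- The arm moves only by the tool play_rows, never from a script. Its argument "deltas" is a list of rows, each a list of 7 numbers: the shift along the world's x, y, z in units of 40 mm (1.0 is 40 mm), then the turn, a rotation vector about the world's x, y, z in units of 6 degrees (1.0 is 6 degrees), then the opening, from -1 (shut) to 1 (fully open). A call has 1 to 8 rows; each row shifts and turns the commanded pose from where the row before left it; what a row does not reach is not made up. A row lasts 1/12 s, in which the tool goes at most 41.7 mm and 7.16 degrees, less where a joint would pass 70% of its speed; a pose out of reach is approached as far as the arm can. A call is refused whole if a number of a shift passes 1 or a number of a turn 1, either way. A call with a gripper value outside its range is refused whole. The fingers move at their own pace and stop on an object; "squeeze" is the grip in N (left out, the last holds). Time passes only in rows, so rows that do not move let the fingers close. It gives the time, the measured TCP pose, the force and the opening at its end, in the units of the state.
- sensors.sense(): the state, without advancing time (a new reading comes with each control period).
- capture(name): name is "scene" or "top"; returns a dict with "pixels" (400x640x3 uint8, red, green, blue), "z_map" (400x640 float32, mm along the optical axis (not along the pixel's ray), 0 where there is no reading), "fx", "fy", "cx", "cy" (pixels), "eye" and "rotation" of the camera in the world. Camera axes: x right, y down, z forward; pixel columns grow to the right and rows downward; lengths in mm; the calibration is good to about 2 mm. A picture is of the moment at which its call begins.
- order.finish_job(): hands the job in, once; it reports no verdict.
The state is a dict: "time_s": time; "joints": joint angles; "dq": joint speeds; "tau": joint torques, N m; "eef_pos": TCP position; "ee_rot": TCP orientation; "force": force on the tool from outside, world axes, zero at the start; "wrist_torque": the same for the moment, N m; "grip_width": opening from 0.0 (shut) to 1.0 (fully open).
Only numpy, scipy, OpenCV 4.12 (cv2) and the standard library are available. Lean on these libraries where they do the work, as an engineer would, in place of code of your own. Each camera call takes 0.05 s, during which the arm holds its last target. There are 200 camera calls.

## Working session

There is one attempt and no reset: what is moved stays moved. The work goes in short steps, Python scripts to look and compute and a tool call to move; the robot and the scene stay as the last step left them, time stands still between calls to the robot, and variables do not carry over. Pictures are saved under pics/ and viewed, about 8 in all and at most 12, crops included, and the job is handed in when it is done.

Besides the shell and the picture viewer there is one more tool, called after "Emit:" by a JSON object that holds its "fn" and its "kwargs". play_rows: Moves the arm, as the interface text tells. Its arguments: {"type":"object","properties":{"deltas":{"type":"array","items":{"type":"array","items":{"type":"number"}}},"squeeze":{"type":"number"}},"required":["deltas"]}

```bash
mkdir -p pics; cat > h.py <<'E'
import numpy as np, cv2
from rig import sensors, capture, order, ctrl
def cloud(c):
    h,w=c['z_map'].shape; u,v=np.meshgrid(np.arange(w),np.arange(h)); z=c['z_map']
    p=np.stack([(u-c['cx'])/c['fx']*z,(v-c['cy'])/c['fy']*z,z],-1)
    return p@np.array(c['rotation']).T+np.array(c['eye'])
def ray(c,u,v,Z):
    d=np.array(c['rotation'])@np.array([(u-c['cx'])/c['fx'],(v-c['cy'])/c['fy'],1]); e=np.array(c['eye'])
    return e+d*(Z-e[2])/d[2]
def save(c,n): cv2.imwrite('pics/'+n,c['pixels'][:,:,::-1])
E
python3 - <<'E'
from h import *
for n in('top','scene'):
    c=capture(n);save(c,n+'1.png');np.savez(n+'1.npz',**c)
    print(n,c['fx'],c['cx'],c['cy'],c['eye'],np.round(c['rotation'],3).tolist())
s=sensors.sense();print(s,ctrl.tcp_to_grasp)
E
```

```text
top 379.9676834334253 314.1663644298279 202.72931035054464 [ 384.30605606  -25.98342805 1148.7734347 ] [0.05, -0.705, 0.706, -0.048]
scene 387.6362025389016 325.47162433740317 202.20958535925726 [108.53137485 827.75849445 512.75597175] [0.111, -0.193, 0.817, -0.532]
{'time_s': 0.1, 'joints': array([-1.39940829e+00,  3.13372357e-01,  1.49834346e+00, -7.64158419e-06,
        1.33102056e+00, -2.23413895e-01]), 'dq': array([-0.00112233, -0.00115823, -0.00353726, -0.00084342,  0.00218146,
       -0.0006479 ]), 'tau': array([ 2.54268831e-03, -4.12900686e+01, -2.60140425e+01, -1.63561695e-04,
        3.06908340e-03, -5.93003108e-06]), 'eef_pos': array([ 201.86845379, -484.38971847,  230.81005396]), 'ee_rot': array([-5.71764312e-04,  9.80579276e-01,  1.96122297e-01,  1.11643990e-05]), 'force': array([ 0.29899269,  0.29531603, -0.41261267]), 'wrist_torque': array([0.02599557, 0.08708091, 0.05543288]), 'grip_width': 1.0016475242907847} -18.700000000000003
```

View pics/top1.png

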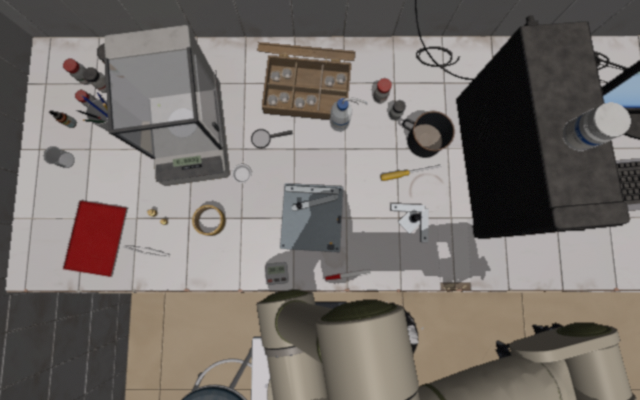

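View pics/scene1.png

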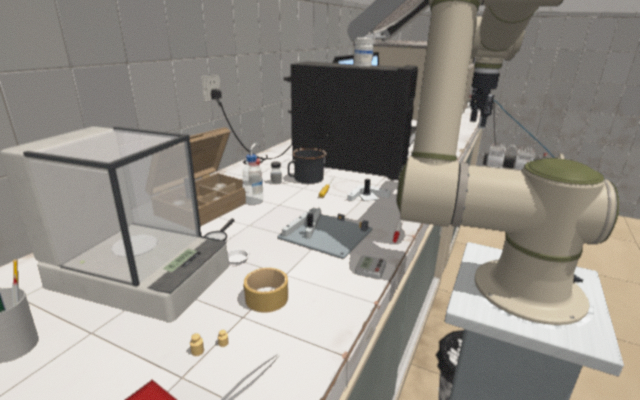

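Jig is at about (312,218) in the top view, the square at (410,215), the tape at (208,218) and the dish at (243,173). I'll zoom in on the jig and square.

```bash
python3 - <<'E'
from h import *
c=dict(np.load('top1.npz'))
im=c['pixels'][150:270,270:440,::-1]
cv2.imwrite('pics/z1.png',cv2.resize(im,None,fx=4.7,fy=4.7,interpolation=cv2.INTER_CUBIC))
P=cloud(c);Z=P[...,2]
print(np.round(Z[178:252:3,276:348:4]).astype(int))
print(np.round(Z[198:246:2,386:436:2]).astype(int))
E
```

```text
Traceback (most recent call last):
  File "h.py", line 6, in cloud
    return p@np.array(c['rotation']).T+np.array(c['eye'])
           ~^~~~~~~~~~~~~~~~~~~~~~~~~~
ValueError: matmul: Input operand 1 has a mismatch in its core dimension 0, with gufunc signature (n?,k),(k,m?)->(n?,m?) (size 4 is different from 3)
```

View pics/z1.png

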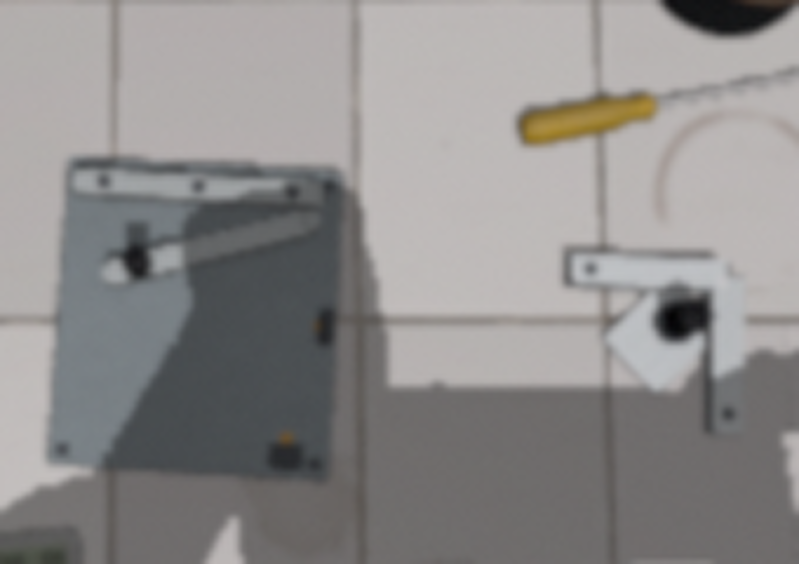

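The zoom shows the rail at the plate's far edge and the hinge near crop (318,222). The fence knob is at (137,255), the square's knob at (683,315) and the square's corner at top right (737,262). Rotation is given as a quaternion, so I'll fix the helper and compute.

```bash
sed -i "s/np.array(c\['rotation'\])/R(c)/g" h.py; cat >> h.py <<'E'
from scipy.spatial.transform import Rotation as Ro
def R(c):
    q=np.array(c['rotation']);return Ro.from_quat(q[[1,2,3,0]]).as_matrix()
E
python3 - <<'E'
from h import *
c=dict(np.load('top1.npz'));P=cloud(c);Z=P[...,2]
print(R(c).round(3).tolist())
f=lambda u,v,z:ray(c,270+(u+.5)/4.7-.5,150+(v+.5)/4.7-.5,z).round(1)[:2]
for n,a in dict(TL=(70,162,10),TR=(342,170,10),BR=(327,480,10),BL=(50,462,10),railL=(73,192,32),railR=(300,200,32),hinge=(318,218,33),tip=(106,272,33),fk=(137,255,65),sqTL=(566,248,22),sqC=(739,254,22),sqBR=(741,433,22),sqinTL=(566,286,22),sqinBR=(708,431,22),sk=(682,316,58)).items(): print(n,f(*a))
def blob(m,name):
    ys,xs=np.where(m); 
    if len(xs)<4: print(name,len(xs));return
    print(name,len(xs),'px',xs.mean().round(1),ys.mean().round(1),'pos',np.median(P[m],0).round(1), P[m][:,:2].mean(0).round(1))
W=np.zeros_like(Z,bool);W[175:260,270:350]=1;V=np.zeros_like(W);V[195:250,380:440]=1
blob(W&(Z>50)&(Z<80),'fknob');blob(V&(Z>48)&(Z<75),'sknob')
for n,m in(('plate',W&(Z>5)&(Z<80)),('railfence',W&(Z>26)&(Z<40)),('sq',V&(Z>12)&(Z<32))):
    m2=m.astype(np.uint8);k,l,s,_=cv2.connectedComponentsWithStats(m2)
    for i in range(1,k):
        if s[i,4]<20: continue
        r=cv2.minAreaRect(P[l==i][:,:2].astype(np.float32));print(n,s[i],np.round(r[0],1),np.round(r[1],1),r[2],'z',np.median(Z[l==i]))
g=c['pixels'].max(2)
for n,M,z in(('fkdark',W,65),('skdark',V,58)):
    m=M&(g<35);m2=m.astype(np.uint8);k,l,s,ce=cv2.connectedComponentsWithStats(m2)
    for i in range(1,k):
        if s[i,4]>8: print(n,s[i],ce[i],ray(c,*ce[i],z).round(1))
c=dict(np.load('scene1.npz'))
for n,u,v in(('fk',312,213),('sk',367,181)): print(n,cloud(c)[v-4:v+5:2,u].round(0).tolist())
E
```

```text
[[-0.001, -0.99, 0.139], [-1.0, 0.001, 0.003], [-0.003, -0.139, -0.99]]
TL [601.2  67.6]
TR [ 595.7 -108.7]
BR [396.6 -97. ]
BL [408.   78.4]
railL [577.7  63.7]
railR [572.3 -80.2]
hinge [560.6 -91.5]
tip [526.4  42.3]
fk [532.8  21.5]
sqTL [ 542.8 -249.9]
sqC [ 538.8 -359.8]
sqBR [ 425.4 -356.3]
sqinTL [ 518.5 -249.2]
sqinBR [ 426.7 -335.6]
sk [ 495.6 -312.6]
fknob 33 px 298.8 204.6 pos [529.   20.6  69.9] [530.2  21.3]
sknob 50 px 417.5 216.4 pos [ 497.4 -320.9   59.8] [ 496.8 -320.4]
plate [ 280  183   64   69 3905] [502.  -15.4] [181.  205.6] 86.8510971069336 z 11.044647357256508
railfence [286 186  53   8 290] [581.5 -16.1] [156.4  16.4] 86.39681243896484 z 32.45158138895022
railfence [301 195  38  14 202] [546.3 -37.9] [ 16.5 115.6] 14.630794525146484 z 32.71110033739478
railfence [292 205   7   5  25] [527.7  34.4] [12.6 17.5] 4.977001190185547 z 32.45626968119063
railfence [338 215   4   8  24] [493.7 -97.7] [ 9.1 20.7] 88.4708480834961 z 28.1356167948976
railfence [328 242   7   8  44] [414.4 -71.7] [17.7 20.4] 89.76518249511719 z 34.94363984725976
sq [391 204  38  38 487] [ 483.5 -306.8] [110.5 109. ] 87.69767761230469 z 22.123342423332815
sq [409 213   9  10  28] [ 496.  -317.3] [26.2 20.4] 19.349702835083008 z 15.112174193148462
skdark [411 215   9   6  40] [414.55 217.15] [ 494.7 -312.1   58. ]
fk [[576.0, -79.0, 31.0], [570.0, -68.0, 31.0], [568.0, -64.0, 27.0], [524.0, 22.0, 68.0], [521.0, 26.0, 64.0]]
sk [[555.0, -492.0, -0.0], [497.0, -322.0, 59.0], [492.0, -310.0, 57.0], [492.0, -310.0, 50.0], [492.0, -312.0, 42.0]]
```

Emit:
{"fn": "play_rows", "kwargs": {"deltas": [[0.51,0.79,0,0,0,0.86,1],[0.51,0.79,0,0,0,0.86,1],[0.51,0.79,0,0,0,0.86,1],[0.51,0.79,0,0,0,0.86,1],[0.51,0.79,0,0,0,0.86,1],[0.51,0.79,0,0,0,0.86,1],[0.51,0.79,0,0,0,0.86,1],[0.51,0.79,0,0,0,0.86,1]]}}

```text
time_s: 0.77
eef_pos: [365.6, -230.0, 231.2]
ee_rot: [-0.0, 0.847, 0.531, -0.0]
force: [1.1, -0.2, 0.2]
grip_width: 0.998
```

Emit:
{"fn": "play_rows", "kwargs": {"deltas": [[0.51,0.79,-0.3,0,0,0.86,1],[0.51,0.79,-0.3,0,0,0.86,1],[0.51,0.79,-0.3,0,0,0.86,1],[0.51,0.79,-0.3,0,0,0.86,1],[0.51,0.79,-0.3,0,0,0.86,1],[0.51,0.79,-0.3,0,0,0.86,1],[0.51,0.79,-0.3,0,0,0.86,1],[0.51,0.79,-0.3,0,0,0.86,1]]}}

```text
time_s: 1.43
eef_pos: [528.9, 22.9, 134.4]
ee_rot: [-0.0, 0.606, 0.796, -0.0]
force: [0.9, -0.9, -0.2]
grip_width: 0.997
```

Emit:
{"fn": "play_rows", "kwargs": {"deltas": [[0.03,-0.04,-0.8,0,0,0,1],[0,0,-0.8,0,0,0,1],[0,0,-0.5,0,0,0,1],[0,0,-0.2,0,0,0,1],[0,0,0,0,0,0,1]], "squeeze": 30}}

```text
time_s: 1.85
eef_pos: [528.5, 19.5, 41.7]
ee_rot: [-0.002, 0.608, 0.794, -0.001]
force: [0.7, -0.3, -0.9]
grip_width: 1.001
```

Emit:
{"fn": "play_rows", "kwargs": {"deltas": [[0,0,0,0,0,0,-1],[0,0,0,0,0,0,-1],[0,0,0,0,0,0,-1],[0,0,0,0,0,0,-1],[0,0,0,0,0,0,-1],[0,0,0,0,0,0,-1],[0,0,0,0,0,0,-1],[0,0,0,0,0,0,-1]], "squeeze": 30}}

```text
time_s: 2.52
eef_pos: [529.8, 19.3, 43.9]
ee_rot: [0.0, 0.608, 0.794, 0.0]
force: [-1.0, 0.6, 6.3]
grip_width: 0.197
```

Emit:
{"fn": "play_rows", "kwargs": {"deltas": [[-0.272,-0.092,0,0,0,1,-1],[-0.262,-0.118,0,0,0,1,-1],[-0.248,-0.148,0,0,0,1,-1],[-0.232,-0.17,0,0,0,1,-1],[-0.212,-0.195,0,0,0,1,-1],[-0.19,-0.215,0,0,0,1,-1],[-0.168,-0.235,0,0,0,1,-1],[-0.14,-0.25,0,0,0,1,-1]]}}

```text
time_s: 3.18
eef_pos: [460.8, -38.0, 43.9]
ee_rot: [0.001, 0.229, 0.973, 0.0]
force: [4.0, -0.5, 3.8]
grip_width: 0.194
```

Emit:
{"fn": "play_rows", "kwargs": {"deltas": [[-0.115,-0.265,0,0,0,1,-1],[-0.088,-0.275,0,0,0,1,-1],[-0.058,-0.28,0,0,0,1,-1],[-0.028,-0.288,0,0,0,0.9,-1],[0,0,0,0,0,0,-1],[0,0,0,0,0,0,-1]]}}

```text
time_s: 3.68
eef_pos: [449.8, -79.9, 43.8]
ee_rot: [0.001, 0.031, 1.0, 0.002]
force: [6.2, 18.2, 6.1]
grip_width: 0.203
```

Emit:
{"fn": "play_rows", "kwargs": {"deltas": [[0,-0.05,0,0,0,0,-1],[0,-0.05,0,0,0,0,-1],[0,0,0,0,0,0,-1],[0,0,0,0,0,0,-1]]}}

```text
time_s: 4.02
eef_pos: [449.7, -80.2, 43.7]
ee_rot: [0.001, 0.031, 1.0, 0.005]
force: [12.7, 43.1, 11.4]
grip_width: 0.198
```

Emit:
{"fn": "play_rows", "kwargs": {"deltas": [[-0.05,0.1,-0.03,0,0,0,-1],[0,0.04,0,0,0,0,-1],[0,0,0,0,0,0,1],[0,0,0,0,0,0,1],[0,0,0,0,0,0,1],[0,0,0,0,0,0,1],[0,0,0,0,0,0,1],[0,0,0,0,0,0,1]]}}

```text
time_s: 4.68
eef_pos: [446.8, -80.4, 41.9]
ee_rot: [-0.0, 0.03, 1.0, 0.0]
force: [-0.3, 0.9, 0.4]
grip_width: 0.997
```

Emit:
{"fn": "play_rows", "kwargs": {"deltas": [[0,0,0.5,0,0,0,1],[0,0,0.9,0,0,0,1],[0,0,0.9,0,0,0,1],[0,0,0.5,0,0,0,1],[0,-0.9,0,0,0,0,1],[0,-0.9,0,0,0,0,1],[0,-0.9,0,0,0,0,1],[0,0,0,0,0,0,1]]}}

```text
time_s: 5.35
eef_pos: [446.9, -193.3, 154.2]
ee_rot: [0.0, 0.032, 0.999, -0.001]
force: [0.6, 1.8, 0.4]
grip_width: 1.001
```

```bash
python3 - <<'E'
from h import *
c=capture('top');np.savez('top2.npz',**c)
im=c['pixels'][150:270,270:440,::-1]
cv2.imwrite('pics/z2.png',cv2.resize(im,None,fx=4.7,fy=4.7,interpolation=cv2.INTER_CUBIC))
P=cloud(c);Z=P[...,2];W=np.zeros_like(Z,bool);W[175:260,270:350]=1
for n,m in(('fk',W&(Z>50)&(Z<80)),('rf',W&(Z>29.5)&(Z<40))):
    k,l,s,_=cv2.connectedComponentsWithStats(m.astype(np.uint8))
    for i in range(1,k):
        if s[i,4]>10:
            r=cv2.minAreaRect(P[l==i][:,:2].astype(np.float32));print(n,s[i],np.round(r[0],1),np.round(r[1],1),r[2],P[l==i].mean(0).round(1))
E
```

```text
fk [332 231   6   6  32] [447.2 -80.5] [14.3 14.3] 0.7538262009620667 [447.2 -80.5  69.7]
rf [286 186  53   8 257] [581.2 -16.3] [155.9  16.5] 86.71013641357422 [581.2 -17.1  32.6]
rf [332 195   7  37 180] [510.  -83.9] [ 15.8 107.4] 86.68535614013672 [508.  -83.6  33.6]
rf [328 235   9  15  73] [423.9 -74.6] [19.7 39.5] 75.01116180419922 [422.  -74.9  34.6]
```

View pics/z2.png

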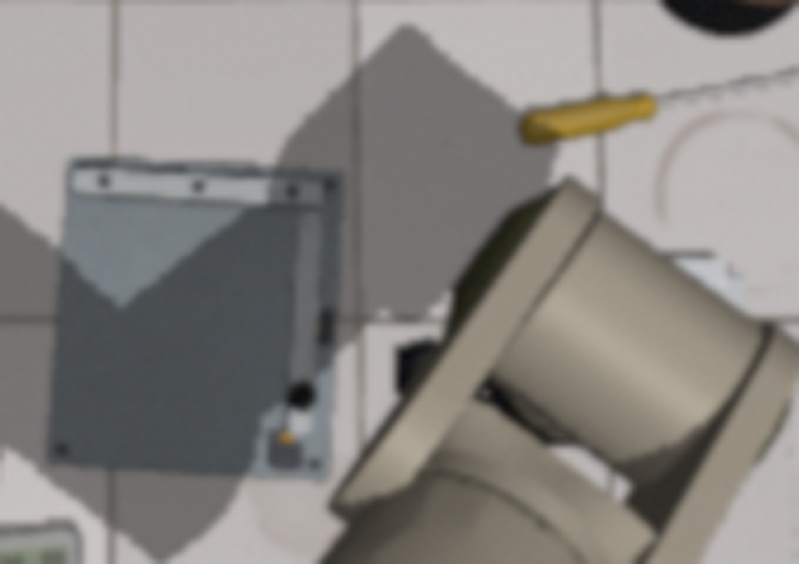

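The picture shows the fence lying square to the rail, with its knob at crop (302,395), which is 447,-80.5 mm as expected. It is seated. Next is the square's knob.

Emit:
{"fn": "play_rows", "kwargs": {"deltas": [[0.31,-0.79,0,0,0,0,1],[0.31,-0.79,0,0,0,0,1],[0.31,-0.79,0,0,0,0,1],[0.31,-0.79,0,0,0,0,1],[0,0,-0.6,0,0,0,1],[0,0,-0.9,0,0,0,1],[0,0,0,0,0,0,1]]}}

```text
time_s: 5.98
eef_pos: [494.3, -311.9, 88.0]
ee_rot: [-0.004, 0.03, 1.0, 0.004]
force: [-0.7, 0.2, -2.4]
grip_width: 1.001
```

```bash
python3 - <<'E'
from h import *
s=sensors.sense();print(s['joints'].round(3),s['eef_pos'].round(1))
c=capture('scene');im=c['pixels'][120:240,310:450,::-1]
cv2.imwrite('pics/s2.png',cv2.resize(im,None,fx=5,fy=5,interpolation=cv2.INTER_CUBIC))
E
```

```text
[-0.763  0.59   1.475  0.     1.088 -2.275] [ 494.3 -311.9   88. ]
```

View pics/s2.png

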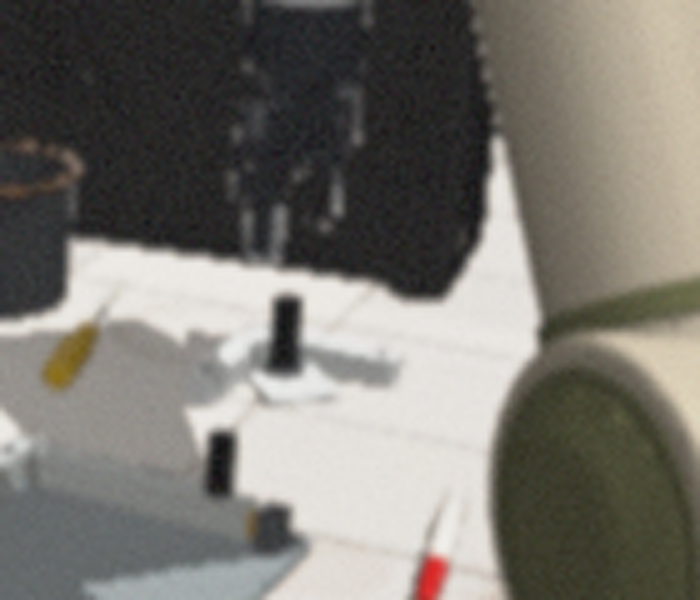

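The scene crop shows the square's knob at (285,335), clear and upright, with the open gripper above it and in line.

Emit:
{"fn": "play_rows", "kwargs": {"deltas": [[0.06,-0.19,-0.5,0,0,0,1],[0,0,-0.5,0,0,0,1],[0,0,-0.3,0,0,0,1],[0,0,-0.12,0,0,0,1],[0,0,0,0,0,0,1]], "squeeze": 70}}

```text
time_s: 6.45
eef_pos: [499.1, -321.8, 37.6]
ee_rot: [-0.0, 0.03, 1.0, 0.0]
force: [-0.6, 0.2, -0.8]
grip_width: 1.002
```

Emit:
{"fn": "play_rows", "kwargs": {"deltas": [[0,0,0,0,0,0,-1],[0,0,0,0,0,0,-1],[0,0,0,0,0,0,-1],[0,0,0,0,0,0,-1],[0,0,0,0,0,0,-1],[0,0,0,0,0,0,-1],[0,0,0,0,0,0,-1],[0,0,0,0,0,0,-1]], "squeeze": 70}}

```text
time_s: 7.12
eef_pos: [499.2, -322.5, 38.0]
ee_rot: [0.0, 0.03, 1.0, -0.0]
force: [-1.1, 0.3, 5.6]
grip_width: 0.231
```

Emit:
{"fn": "play_rows", "kwargs": {"deltas": [[0,0,0.1,0,0,0,-1],[0,0,0.3,0,0,0,-1],[0,0,0.6,0,0,0,-1],[0,0,0.6,0,0,0,-1],[0,0,0.6,0,0,0,-1],[0,0,0,0,0,0,-1]]}}

```text
time_s: 7.62
eef_pos: [500.5, -323.6, 130.6]
ee_rot: [0.003, 0.03, 1.0, -0.003]
force: [-0.0, -0.9, -2.4]
grip_width: 0.226
```

```bash
python3 - <<'E'
from h import *
c=capture('scene');im=c['pixels'][100:220,310:450,::-1]
cv2.imwrite('pics/s3.png',cv2.resize(im,None,fx=5,fy=5,interpolation=cv2.INTER_CUBIC))
c=capture('top');P=cloud(c);Z=P[...,2]
cv2.imwrite('pics/t3.png',cv2.resize(c['pixels'][170:270,370:450,::-1],None,fx=6,fy=6,interpolation=cv2.INTER_CUBIC))
E
```

```text
(no output)
```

View pics/s3.png

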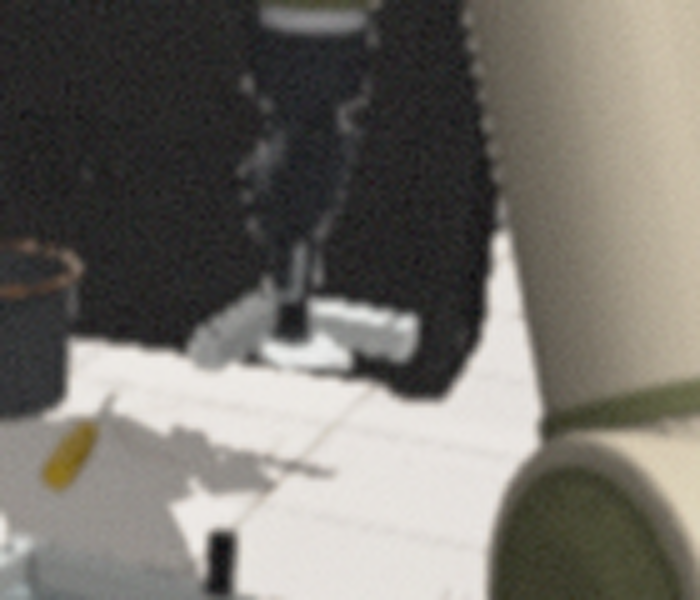

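The square is lifted level and held by its knob, at crop (290,320).

Emit:
{"fn": "play_rows", "kwargs": {"deltas": [[0.06,0.92,0.25,0,0,-0.02,-1],[0.06,0.92,0,0,0,-0.02,-1],[0.06,0.92,0,0,0,-0.02,-1],[0.06,0.92,0,0,0,-0.02,-1],[0.06,0.92,0,0,0,-0.02,-1],[0.06,0.92,0,0,0,-0.02,-1],[0.06,0.92,0,0,0,-0.02,-1],[0.06,0.92,0,0,0,-0.02,-1]]}}

```text
time_s: 8.38
eef_pos: [517.1, -25.9, 133.7]
ee_rot: [-0.002, 0.038, 0.999, 0.0]
force: [1.4, -1.5, -1.8]
grip_width: 0.231
```

Emit:
{"fn": "play_rows", "kwargs": {"deltas": [[0,0.1,-0.6,0,0,0,-1],[0,0,-0.7,0,0,0,-1],[0,0,0,0,0,0,-1],[0,0,0,0,0,0,-1]]}}

```text
time_s: 8.72
eef_pos: [517.0, -23.6, 81.8]
ee_rot: [-0.002, 0.038, 0.999, 0.001]
force: [0.6, -0.7, -3.0]
grip_width: 0.231
```

```bash
python3 - <<'E'
from h import *
print(sensors.sense()['eef_pos'])
c=capture('top');np.savez('top3.npz',**c)
cv2.imwrite('pics/t4.png',cv2.resize(c['pixels'][165:265,270:360,::-1],None,fx=6,fy=6,interpolation=cv2.INTER_CUBIC))
E
```

```text
[516.97973746 -23.60323106  81.82815502]
```

View pics/t4.png

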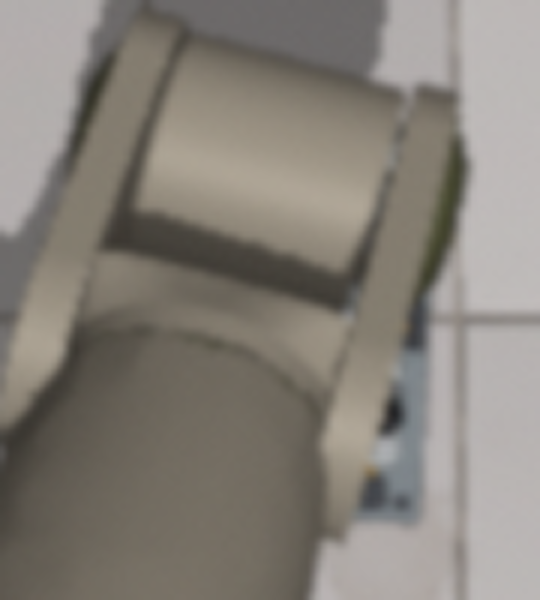

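The arm hides the jig from above, so I'll go by force.

Emit:
{"fn": "play_rows", "kwargs": {"deltas": [[0,0,-0.3,0,0,0,-1],[0,0,-0.3,0,0,0,-1],[0,0,-0.1,0,0,0,-1],[0,0,-0.05,0,0,0,-1],[0,0,-0.05,0,0,0,-1],[0,0,-0.05,0,0,0,-1],[0,0,0,0,0,0,-1]]}}

```text
time_s: 9.35
eef_pos: [518.4, -24.0, 49.6]
ee_rot: [0.0, 0.038, 0.999, -0.0]
force: [0.1, -0.0, -3.2]
grip_width: 0.229
```

Emit:
{"fn": "play_rows", "kwargs": {"deltas": [[0,0,-0.03,0,0,0,-1],[0,0,-0.03,0,0,0,-1],[0,0,-0.02,0,0,0,-1],[0,0,0,0,0,0,-1],[0,0,0,0,0,0,-1]]}}

```text
time_s: 9.77
eef_pos: [518.5, -23.9, 47.9]
ee_rot: [0.001, 0.038, 0.999, -0.0]
force: [-7.2, 0.3, 15.8]
grip_width: 0.23
```

Emit:
{"fn": "play_rows", "kwargs": {"deltas": [[0,0,0.04,0,0,0,-1],[0,0,0,0,0,0,1],[0,0,0,0,0,0,1],[0,0,0,0,0,0,1],[0,0,-0.1,0,0,0,1],[0,0,-0.07,0,0,0,1],[0,0,0,0,0,0,1]]}}

```text
time_s: 10.35
eef_pos: [517.8, -23.8, 40.1]
ee_rot: [-0.001, 0.038, 0.999, 0.0]
force: [-0.9, 0.7, 0.3]
grip_width: 0.999
```

Emit:
{"fn": "play_rows", "kwargs": {"deltas": [[0,0,0,0,0,0,-1],[0,0,0,0,0,0,-1],[0,0,0,0,0,0,-1],[0,0,0,0,0,0,-1],[0,0,0,0,0,0,-1],[0,0,0,0,0,0,-1],[0,0,0,0,0,0,-1],[0,0,0,0,0,0,-1]], "squeeze": 60}}

```text
time_s: 11.02
eef_pos: [518.4, -23.9, 41.2]
ee_rot: [0.0, 0.038, 0.999, -0.0]
force: [-0.7, -0.4, 5.1]
grip_width: 0.238
```

Emit:
{"fn": "play_rows", "kwargs": {"deltas": [[0.1,-0.01,0,0,0,0,-1],[0.1,-0.01,0,0,0,0,-1],[0.05,0,0,0,0,0,-1],[0.05,0,0,0,0,0,-1],[0.05,0,0,0,0,0,-1],[0,0,0,0,0,0,-1]]}}

```text
time_s: 11.52
eef_pos: [532.1, -24.6, 41.2]
ee_rot: [-0.0, 0.038, 0.999, -0.0]
force: [-3.0, 0.9, 5.5]
grip_width: 0.24
```

Emit:
{"fn": "play_rows", "kwargs": {"deltas": [[0.03,0,0,0,0,0,-1],[0.03,0,0,0,0,0,-1],[0.03,0,0,0,0,0,-1],[0,0,0,0,0,0,-1],[0,0,0,0,0,0,-1]]}}

```text
time_s: 11.93
eef_pos: [534.6, -24.6, 41.1]
ee_rot: [-0.002, 0.038, 0.999, -0.0]
force: [-9.8, -0.6, 10.1]
grip_width: 0.236
```

Emit:
{"fn": "play_rows", "kwargs": {"deltas": [[-0.006,-0.1,0,0,0,0,-1],[-0.006,-0.1,0,0,0,0,-1],[-0.003,-0.05,0,0,0,0,-1],[-0.003,-0.04,0,0,0,0,-1],[0,0,0,0,0,0,-1]]}}

```text
time_s: 12.35
eef_pos: [534.0, -34.8, 41.2]
ee_rot: [-0.001, 0.038, 0.999, 0.001]
force: [-6.7, 8.3, 11.4]
grip_width: 0.239
```

Emit:
{"fn": "play_rows", "kwargs": {"deltas": [[0,-0.03,0,0,0,0,-1],[0,-0.03,0,0,0,0,-1],[0,0,0,0,0,0,-1],[0,0,0,0,0,0,-1]]}}

```text
time_s: 12.68
eef_pos: [533.9, -36.7, 41.2]
ee_rot: [-0.002, 0.038, 0.999, 0.002]
force: [-7.9, 12.5, 12.6]
grip_width: 0.239
```

Emit:
{"fn": "play_rows", "kwargs": {"deltas": [[0,-0.03,0,0,0,0,-1],[0,-0.03,0,0,0,0,-1],[0,0,0,0,0,0,-1],[0,0,0,0,0,0,-1]]}}

```text
time_s: 13.02
eef_pos: [533.9, -37.0, 41.3]
ee_rot: [-0.002, 0.038, 0.999, 0.003]
force: [-6.0, 24.3, 16.4]
grip_width: 0.234
```

```bash
python3 - <<'E'
from h import *
s=sensors.sense();print(s['force'],s['wrist_torque'],s['eef_pos'])
c=capture('scene');np.savez('sc4.npz',**c);im=c['pixels'][150:260,270:410,::-1]
cv2.imwrite('pics/s4.png',cv2.resize(im,None,fx=5.4,fy=5.4,interpolation=cv2.INTER_CUBIC))
E
```

```text
[-6.01045933 24.31475277 16.40231919] [ 3.99949089  0.94927517 -0.01857974] [533.89022683 -36.9953596   41.34288551]
```

View pics/s4.png

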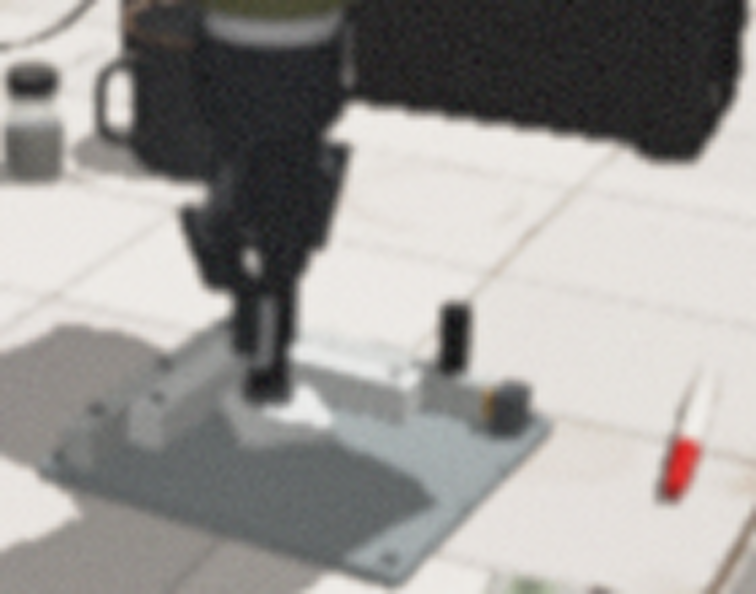

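The crop shows the square flat on the plate, one leg along the rail and the other along the fence. I'll ease off the y and z preload and press x firmly to confirm the rail contact, since friction can mask it.

Emit:
{"fn": "play_rows", "kwargs": {"deltas": [[0,0.05,0.02,0,0,0,-1],[0.03,0,0,0,0,0,-1],[0.03,0,0,0,0,0,-1],[0.03,0,0,0,0,0,-1],[0.03,0,0,0,0,0,-1],[0,0,0,0,0,0,-1]]}}

```text
time_s: 13.57
eef_pos: [534.0, -36.7, 41.3]
ee_rot: [-0.008, 0.038, 0.999, 0.002]
force: [-33.4, 9.5, 27.3]
grip_width: 0.241
```

Emit:
{"fn": "play_rows", "kwargs": {"deltas": [[-0.05,0,0.01,0,0,0,-1],[0,-0.03,0,0,0,0,-1],[0,0,0,0,0,0,-1],[0,0,0,0,0,0,-1],[0,0,0,0,0,0,-1],[0,0,0,0,0,0,-1]]}}

```text
time_s: 14.07
eef_pos: [534.0, -36.8, 41.3]
ee_rot: [-0.005, 0.038, 0.999, 0.003]
force: [-17.5, 17.7, 14.4]
grip_width: 0.235
```

```bash
python3 - <<'E'
from h import *
s=sensors.sense();print(s['force'],s['wrist_torque'],s['eef_pos'],s['ee_rot'],np.abs(s['dq']).max())
c=capture('scene');P=cloud(c);Z=P[...,2]
m=np.zeros_like(Z,bool);m[200:245,290:360]=1
# leg tops (z~34 incl. rail 33) in jig frame, and overall view
x=np.array([.9984,-.057]);y=np.array([.057,.9984]);C=np.array([569.5,-79.2])
J=np.stack([(P[...,:2]-C)@x,(P[...,:2]-C)@y],-1)
for u,v in[(336,212),(342,216),(345,220),(346,226),(320,227),(314,228),(297,226),(297,233)]: print(u,v,J[v,u].round(1),Z[v,u].round(1))
im=c['pixels'][185:250,280:370,::-1]
cv2.imwrite('pics/s5.png',cv2.resize(im,None,fx=8.5,fy=8.5,interpolation=cv2.INTER_CUBIC))
E
```

```text
[-17.53263281  17.7343137   14.39452908] [ 2.72777738  2.71146598 -0.00611084] [533.96880075 -36.81929337  41.33897138] [-0.00539589  0.03793955  0.99926132  0.0028783 ] 0.0014099825774540095
336 212 [-32.1 -79.2] -0.9
342 216 [-90.1  -1.9] 32.9
345 220 [-108.1   15.4] 32.6
346 226 [-112.1   15.7] 15.3
320 227 [-53.9  58.6] 15.4
314 228 [-44.5  75. ] 17.2
297 226 [-13.  110.8] 30.7
297 233 [-11.8 109.2] 8.4
```

View pics/s5.png

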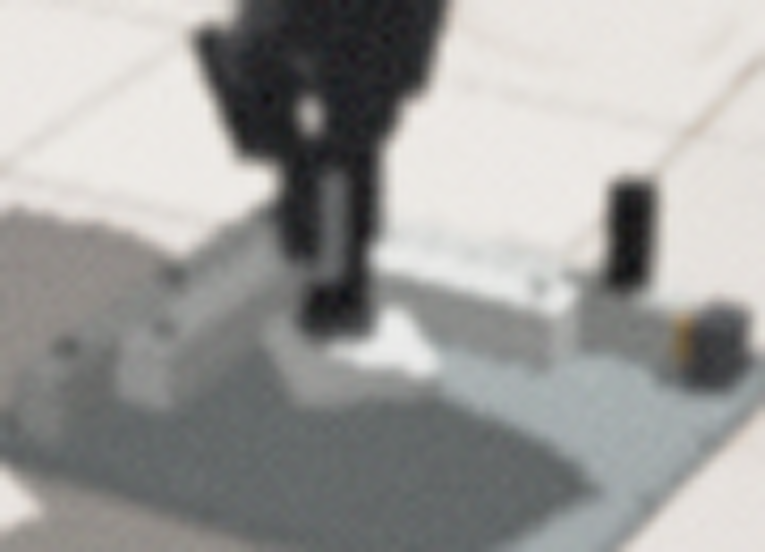

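Forces are about 17 N on each face. I'll drop the grip briefly under load so the square can self-align in yaw, then grip firmly again.

Emit:
{"fn": "play_rows", "kwargs": {"deltas": [[0,0,0,0,0,0,-1],[0,0,0,0,0,0,-1],[0.02,-0.02,0,0,0,0,-1],[0,0,0,0,0,0,-1],[-0.02,0.02,0,0,0,0,-1],[0,0,0,0,0,0,-1]], "squeeze": 20}}

```text
time_s: 14.62
eef_pos: [534.0, -36.8, 41.3]
ee_rot: [-0.005, 0.038, 0.999, 0.003]
force: [-16.4, 17.0, 13.6]
grip_width: 0.236
```

Emit:
{"fn": "play_rows", "kwargs": {"deltas": [[0,0,0,0,0,0,-1],[0,0,0,0,0,0,-1],[0,0,0,0,0,0,-1],[0,0,0,0,0,0,-1],[0,0,0,0,0,0,-1],[0,0,0,0,0,0,-1]], "squeeze": 60}}

```text
time_s: 15.12
eef_pos: [533.9, -36.8, 41.3]
ee_rot: [-0.005, 0.038, 0.999, 0.003]
force: [-16.8, 17.4, 14.3]
grip_width: 0.24
```

```bash
python3 - <<'E'
from h import *
s=sensors.sense();print(s['force'],s['wrist_torque'],s['eef_pos'],s['ee_rot'])
x=np.array([.9984,-.057]);y=np.array([.057,.9984]);C=np.array([569.5,-79.2])
Ps=[cloud(capture('scene')) for _ in range(6)];P=np.median(Ps,0);Z=P[...,2];J=np.stack([(P[...,:2]-C)@x,(P[...,:2]-C)@y],-1)
def fit(n,a,b,z,ax):
    m=(J[...,0]>a[0])&(J[...,0]<a[1])&(J[...,1]>b[0])&(J[...,1]<b[1])&(Z>z[0])&(Z<z[1])
    d=J[m]; p=np.polyfit(d[:,ax],d[:,1-ax],1); print(n,m.sum(),'slope deg',np.degrees(np.arctan(p[0])).round(2),'mean',d.mean(0).round(1),'at0',p[1].round(1),'zmed',np.median(Z[m]).round(1))
fit('fence-leg inner face',(-105,-65),(12,28),(15,29),0)
fit('leg top',(-105,-65),(2,18),(30,36),0)
fit('leg top near corner half',(-70,-50),(2,18),(30,36),0)
fit('rail leg top',(-20,0),(70,108),(30,36),1)
E
```

```text
[-16.75256689  17.36304517  14.34978066] [2.62509717 2.64687805 0.01761298] [533.94177316 -36.81934186  41.33502041] [-0.00542399  0.03781413  0.99926607  0.0028275 ]
fence-leg inner face 55 slope deg 0.96 mean [-85.   20.7] at0 22.1 zmed 22.1
leg top 35 slope deg -1.45 mean [-85.5  10.6] at0 8.4 zmed 31.5
leg top near corner half 19 slope deg -3.94 mean [-60.8  10.8] at0 6.6 zmed 31.4
rail leg top 47 slope deg -4.95 mean [-10.5  89.2] at0 -2.8 zmed 31.5
```

Positions agree with flush contact: inner face at 20.7 mm against 20, leg centre-lines at 10.5 against 10. Under push the tool leans about 0.6° toward the corner, so I'll counter that to keep the square flat.

Emit:
{"fn": "play_rows", "kwargs": {"deltas": [[0,0,0,-0.06,-0.1,0,-1],[0,0,0,-0.05,-0.08,0,-1],[0,0,0,0,0,0,-1],[0,0,0,0,0,0,-1],[0,0,0,0,0,0,-1]]}}

```text
time_s: 15.83
eef_pos: [534.1, -36.9, 41.2]
ee_rot: [0.004, 0.038, 0.999, -0.003]
force: [-15.8, 17.3, 12.6]
grip_width: 0.241
```

```bash
python3 - <<'E'
from h import *
s=sensors.sense();print(s['force'],s['wrist_torque'],s['eef_pos'],s['ee_rot'])
E
```

```text
[-15.75094587  17.26143317  12.58499424] [2.87016323 2.57504898 0.10838886] [534.11329715 -36.86894861  41.1662031 ] [ 0.00442393  0.03801408  0.99926424 -0.00251869]
```

Emit:
{"fn": "play_rows", "kwargs": {"deltas": [[-0.005,0.005,-0.02,0.05,0.09,0,-1],[0,0,-0.01,0,0,0,-1],[0,0,0,0,0,0,-1],[0,0,0,0,0,0,-1],[0,0,0,0,0,0,-1],[0,0,0,0,0,0,-1]]}}

```text
time_s: 16.33
eef_pos: [534.0, -36.8, 41.1]
ee_rot: [-0.0, 0.038, 0.999, -0.0]
force: [-20.5, 15.5, 24.9]
grip_width: 0.237
```

```bash
python3 - <<'E'
from h import *
s=sensors.sense();print(s['force'],s['wrist_torque'],s['eef_pos'],s['ee_rot'],s['grip_width'],s['time_s'])
x=np.array([.9984,-.057]);y=np.array([.057,.9984]);C=np.array([569.5,-79.2])
Ps=[cloud(capture('scene')) for _ in range(10)];P=np.median(Ps,0);Z=P[...,2];J=np.stack([(P[...,:2]-C)@x,(P[...,:2]-C)@y],-1)
for n,a,b in(('fence leg far',(-108,-80),(4,16)),('fence leg mid',(-80,-55),(4,16)),('rail leg far',(-16,-4),(85,106)),('rail leg mid',(-16,-4),(60,85)),('rail top',(3,13),(110,140))):
    m=(J[...,0]>a[0])&(J[...,0]<a[1])&(J[...,1]>b[0])&(J[...,1]<b[1])&(Z>30)&(Z<37);print(n,m.sum(),Z[m].mean().round(2))
k=(J[...,0]>-140)&(J[...,0]<-105)&(J[...,1]>-25)&(J[...,1]<8)&(Z>50)&(Z<75);print('fence knob',J[k].mean(0).round(1))
E
```

```text
[-20.46157482  15.48519452  24.89009948] [ 2.84771983  3.2423884  -0.00782911] [534.04289882 -36.82395379  41.13402909] [-1.18962384e-04  3.78941461e-02  9.99281693e-01 -3.42258676e-04] 0.23715567917556094 16.3333
fence leg far 21 31.21
fence leg mid 16 31.16
rail leg far 15 31.34
rail leg mid 18 31.14
rail top 19 31.46
fence knob [-125.1   -2.4]
```

```bash
python3 -c "
from rig import order;print(order.finish_job())"
```

```text
the job is handed in; nothing more can be done
None
```

I swung the fence out to its end stop, then laid the square on the plate and pressed it into the corner. I handed the job in at about 17 s, still gripping the knob and pushing on both faces.

- **Fence:** with 43 N on the knob it no longer moved. After release the knob was at (447.2, -80.5) mm, against (447.3, -80.3) expected, and the bar was square to the rail. I did not re-measure the fence precisely after the square went in. The last depth reading of its knob was 3 mm off in x and 6 mm off in y. I put that down to the camera seeing only the knob's near side.
- **Square:** both contacts stayed firm at knob position (534.0, -36.8) mm. The expected position was (531.9, -37.0), so x was about 2 mm off, within the camera calibration. The final push was about 20 N on the rail and 15 N on the fence, with 25 N downward.
- **Flatness and flushness:** the leg tops read level to 0.2 mm. The legs were within about 0.7 mm of where flush contact should put them. The angle fits scattered by 1 to 5°, too noisy to confirm the yaw, so flushness rests on firm contact at both faces and almost no twist at the wrist.
- **Adjustments:** I gripped the square's knob about 10 mm high, so I re-gripped it lower once it was on the plate. I also corrected a lean of about 0.6° in the tool under load.
- **Bystanders:** I never moved near the tape or the dish, and the screwdriver looked unmoved in the later pictures. I did not measure any of the three again at the end.

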